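Clear the jammed bottle feeder and work its gated release lever

TASK

The brown bottle has got into the bottle feeder on end and jams it: lift it out and stand it upright in the blue tray, leaving the lever at its hold end, so that the dropper bottles behind it roll down to the stop. Then take the lever by its knob through the zigzag gate, feeling for the cross-slot and never forcing it against the gate, and leave it hooked behind the second stop dog, over at the far side at the release end, so that the stop stays open and all three dropper bottles roll out into the collecting bay. Leave the round tin and the roll of tape in front of the feeder where they are.

Things in the scene. Friction and masses are not known exactly. Their poses are not given: they have to be found in the camera images.
- feeder: Bottle feeder, fixed, aluminium. Origin on the worktop; axes at zero yaw: x away from the robot, y left and uphill, z up. Chute along y at x = 0: inner width 82 mm, floor falling 0.262 rad towards -y (z = 0.050 at y = -0.115), walls 26 mm above it, top end y = 0.195. In front of it, centred at x = -0.137, y = -0.085, stands the grey lever console, 84 (x) by 160 (y) mm, gate on its top.
- gauge_bar (a point): Middle of the round steel bar, 10 mm thick, that crosses the chute 44 mm above its floor: bottles lying across the chute roll under it, a standing one is stopped.
- stop_top (a point): Middle of the stop blade's upper edge, 32 mm above the chute floor while the lever is at hold. The blade sinks in step with the lever stroke: it still holds the bottles at the cross-slot and is below the floor once the lever is past the second dog.
- bay (a point): Middle of the collecting bay's floor, below the stop: 82 mm wide (x), 150 mm long (y), gently sloping, with an end stop.
- lever: Release lever: square steel bar, 12 x 12 mm, with a ball knob. Origin at its pivot in the console (feeder frame: -0.137, -0.085, 0.024), z up the bar. It passes the gate 93 mm above the pivot. Knob centre in the feeder frame = pivot + 0.165 * (sin(sway), cos(sway)*sin(stroke), cos(sway)*cos(stroke)), so it sinks 18 mm towards either end of the stroke.
- knob (a point): Centre of the lever's black ball knob, 40 mm diameter. The bar below it is bare down to the gate, whose top is 29 to 47 mm below the knob's underside. Held lightly (about 12 N) the ball turns between the fingers as the lever tips; held hard it resists.
- lever_stroke (a joint): Tip of the lever along the feeder's y (rad): -0.47 at the hold end, +0.47 at the release end (towards +y, uphill). A return spring draws it to the hold end everywhere (2 to 6 N at the knob). Hooked behind the second dog it rests between 0.24 and 0.44.
- lever_sway (a joint): Tip of the lever across the gate (rad), positive away from the robot (feeder +x), to about 0.17 either side (middle of the lanes: 0.145); no spring, light friction. It starts negative: on the near side, behind the first dog.
- gate_frame: Dark steel gate frame on the console, 10 mm thick, window 115 (y) by 44 (x) mm. Origin: centre of its underside; axes as the feeder. Two steel stop dogs make the zigzag: the first, 8 mm wide (y), from the near side (-x) to 5 mm past the middle; then towards +y the second, 26 mm wide, from the far side (+x) to 5 mm past the middle. Past each dog's end is a lane 17 mm wide.
- gate_mid (a point): Middle of the gate window, at half its thickness. The cross-slot between the two dogs is 16 mm wide (y) for the 12 mm bar. The dogs are clamped as a pair, differently on every feeder: the cross-slot's middle lies at y = -18 to -1 mm from here and is not reported; feel where the lever comes up against the second dog. The dogs are firm; the bar slides easily along them.
- amber_mid (a point): Middle (half-way up, z up its axis) of the jammed brown bottle with black cap: body 46 mm diameter, 92 mm tall, straight side from 5 to 60 mm above its base, cap 30 mm diameter, 0.11 to 0.18 kg. It stands on end in the chute, square to the floor, leaning 0.26 rad downhill against the gauge bar.
- dropper_1_mid (a point): Middle of the first of three dropper bottles with white caps (36 mm diameter, 78 mm long, 0.06 kg) lying across the chute behind the brown one; free to roll.
- dropper_2_mid (a point): The same of the second dropper bottle.
- dropper_3_mid (a point): The same of the third dropper bottle.
- reject_tray: Square blue open tray, fixed, 120 x 120 mm, 18 mm high, 4 mm wall, inner floor 4 mm above the worktop. Origin at the centre of its underside.
- beaker_100: Fixed bystander: glass beaker, 53 mm diameter, 70 mm tall. Origin at the centre of its base.
- sample_tin: Bystander: round tin with a screw lid, 60 mm diameter, 28 mm tall. Origin at the centre of its base.
- tape_a: Bystander: roll of brown tape, 52 mm diameter, 21 mm tall. Origin at the centre of its base.

How it is judged:
By the outcome, as a careful person would: the job done as asked, in the order asked, and still so for the second after the job is handed in, with the robot touching nothing.
It also fails if it takes over 69 s, if anything falls off the work surface, if the arm or the gripper's body presses on something with over 40 N, if the wrist force passes 120 N, or if a joint passes its speed limit or range.

ROBOT

A 6-joint arm with a two-finger parallel gripper is mounted at the origin on a cart in front of the work surface, level with it; the furniture and walls round the work are solid. World frame = base frame: x ahead of the robot, y to its left, z up, the work surface at z = 0. Lengths are in mm, angles in rad, forces in N, time in s.
With the tool pointing down it reaches from about 400 to 925 mm from the base axis. Payload 12.5 kg.
Tool frame: the origin (TCP) lies on the centre line of the jaws, within the pads' length; the fingertips stand 8 mm ahead of it and the grasp point (between the pads) lies 11 mm behind it; z points along the fingers, x is the direction in which the jaws open and shut, and the axes are right-handed (so a half turn about z gives the same grasp; the last joint's range is limited). The gripper opens to 95 mm and grips with 3 to 60 N. Pads are 20 mm wide; open, the fingers measure 119 mm over their backs; the gripper's body (75 mm by 180 mm) begins 59 mm behind the grasp point.
Start: joints at [1.015, 0.491, 1.559, -0, 1.092, -0.106], TCP at [271.727, 562.859, 222.661] pointing down, gripper open.
Joint ranges: [-3.1, 3.1], [-0.84, 2.19], [0.05, 2.79], [-1.13, 4.28], [0.06, 2.93], [-2.69, 2.69]. Speed limits (rad/s): [2.22, 2.22, 2.79, 3.14, 3.14, 3.14].

INTERFACE

Orientations are given as [roll, pitch, yaw] about the fixed x, y, z axes, in that order (R = Rz(yaw) Ry(pitch) Rx(roll)).
In Python, from cell import env gives the robot as it stands. The module is installed in compiled form; this text tells all that it offers.
- The arm moves only by the tool send_rows, never from a script. Its argument "moves" is a list that holds one entry, the list of rows, each a list of 6 numbers: the shift along the tool's x, y, z as a fraction of full scale, then the turn, a rotation vector about the tool's x, y, z as a fraction of full scale. A call has 1 to 12 rows; each row is the pose to reach, as a shift and turn from the pose commanded when the call began, along the tool's axes at that moment; what a row does not reach only later rows make up. Full scale, the value 1, is 0.3 m for a shift and 90 degrees for a turn. A row lasts 1/12 s, in which the tool goes at most 41.7 mm and 7.16 degrees, less where a joint would pass 70% of its speed; a pose out of reach is approached as far as the arm can. A call with a number of a shift or a turn outside -1 to 1 is refused whole. A call with a gripper value outside its range is refused whole. "grip" is the gripper's target within -1 to 1 (shut at 1, half-way at 0, fully open at -1), set as the call begins (left out, the last holds). The fingers move at their own pace and stop on an object; the grip force is fixed at half the most. Time passes only in rows, so rows that repeat a pose let the fingers close. It gives the time, the measured TCP pose, the force and the opening at its end, in the units of the state.
- env.state(): the state, without advancing time (a new reading comes with each control period).
- env.read_camera(name): name is "side" or "top"; returns a dict with "image" (420x560x3 uint8, red, green, blue), "mtx" (3x3 intrinsics, pixels), "T" (4x4, takes a point from camera to world coordinates). Camera axes: x right, y up, looking along -z (the intrinsics and any distortion apply to the point x, -y, -z); pixel columns grow to the right and rows downward; lengths in mm; the calibration is good to about 2 mm. A picture is of the moment at which its call begins. There is no depth.
- env.job_done(): hands the job in, once; it reports no verdict.
Trained networks look in the newest picture that a camera, given by its name, has taken for a name from the list of things; names that differ only in an ending like _2 or _b are one class to them, and where a whole thing is asked for, a point or a joint stands for the part that bears it (a point fixed in the world has none). Each returns a list of dicts, best first, with "confidence" (0 to 1); they miss things now and then, are a little off and sometimes report something else, mostly with a low value. They report only what shows in the picture. A call takes as long as a camera call.
- env.look_for(camera, thing): "xy" ([column, row] in pixels, amid what is visible of it).
- env.outline_of(camera, thing): "region" (420x560 bool, what is visible of it) and "xy" ([column, row] in pixels, amid what is visible of it).
The state is a dict: "t": time; "joints": joint angles; "qvel": joint speeds; "tau": joint torques, N m; "eef_pos": TCP position; "tcp_rot": TCP orientation; "ft_force": force on the tool from outside, world axes, zero at the start; "moment": the same for the moment, N m; "opening": opening from 0.0 (shut) to 1.0 (fully open).
Only numpy, scipy, OpenCV 4.12 (cv2) and the standard library are available. Lean on these libraries where they do the work, as an engineer would, in place of code of your own. Each camera call takes 0.05 s, during which the arm holds its last target. There are 200 camera calls.

## Working session

There is one attempt and no reset: what is moved stays moved. The work goes in short steps, Python scripts to look and compute and a tool call to move; the robot and the scene stay as the last step left them, time stands still between calls to the robot, and variables do not carry over. Pictures are saved under pics/ and viewed, about 8 in all and at most 12, crops included, and the job is handed in when it is done.

Besides the shell and the picture viewer there is one more tool, called after "Request:" in YAML: its name, and indented under it one key for each argument. send_rows: Moves the arm, as the interface text tells. Its arguments: {"type":"object","properties":{"moves":{"type":"array","items":{"type":"array","items":{"type":"array","items":{"type":"number"}}}},"grip":{"type":"number"}},"required":["moves"]}

```bash
mkdir -p pics; cat > h.py <<'E'
import numpy as np, cv2
from cell import env
def save(cam,name):
    d=env.read_camera(cam); cv2.imwrite(f'pics/{name}.png',d['image'][:,:,::-1]); return d
def px(d,p):
    p=np.atleast_2d(p); T=d['T']; c=(p-T[:3,3])@T[:3,:3]; c=c*[1,-1,-1]
    u=c@d['mtx'].T; return u[:,:2]/u[:,2:]
def ray(d,uv):
    v=np.linalg.solve(d['mtx'],[uv[0],uv[1],1.])*[1,-1,-1]
    return d['T'][:3,3],d['T'][:3,:3]@v
def atz(d,uv,z):
    o,v=ray(d,uv); return o+v*(z-o[2])/v[2]
def tri(d1,u1,d2,u2):
    o1,v1=ray(d1,u1);o2,v2=ray(d2,u2); v1=v1/np.linalg.norm(v1);v2=v2/np.linalg.norm(v2)
    s=np.linalg.lstsq(np.c_[v1,-v2],o2-o1,rcond=None)[0]
    a=o1+v1*s[0];b=o2+v2*s[1]; return (a+b)/2,np.linalg.norm(a-b)
E
python3 - <<'E'
from h import *
np.set_printoptions(precision=1,suppress=True)
d={c:save(c,c+'0') for c in('top','side')}
for c in d: print(c,d[c].keys(),d[c]['T'][:3,3],-d[c]['T'][:3,2],d[c]['mtx'].ravel())
for t in ['gauge_bar','stop_top','bay','knob','gate_mid','gate_frame','amber_mid','dropper_1_mid','reject_tray','beaker_100','sample_tin','tape_a','feeder','lever']:
    r={}
    for c in d:
        l=env.look_for(c,t); r[c]=l
        print(t,c,[(np.round(a['xy'],1).tolist(),round(a['confidence'],2)) for a in l[:4]])
    if r['top'] and r['side']: print('   tri',*tri(d['top'],r['top'][0]['xy'],d['side'],r['side'][0]['xy']))
s=env.state(); print({k:np.round(s[k],3) for k in s})
E
```

```text
top dict_keys(['image', 'mtx', 'T']) [463.9 -35.9 988.1] [ 0.1 -0.  -1. ] [398.7   0.  283.1   0.  398.7 203.9   0.    0.    1. ]
side dict_keys(['image', 'mtx', 'T']) [ 517.7 -856.7  850. ] [ 0.   0.7 -0.7] [402.    0.  275.4   0.  402.  207.5   0.    0.    1. ]
gauge_bar top [([261.1, 149.4], 0.79)]
gauge_bar side [([316.8, 232.0], 0.8)]
   tri [647.5  -4.9  -3.1] 10.203325410050718
stop_top top [([278.4, 148.6], 0.62)]
stop_top side [([326.4, 225.9], 0.58)]
   tri [652.9 -47.1  59.6] 18.59453262400183
bay top [([263.8, 152.0], 0.87)]
bay side [([311.3, 231.2], 0.75)]
   tri [634.3 -12.4   9.3] 19.15499205850892
knob top [([297.5, 203.3], 0.96)]
knob side [([269.9, 211.3], 0.66)]
   tri [507.7 -87.7 157.6] 4.779025786337582
gate_mid top [([260.5, 195.4], 0.64)]
gate_mid side [([280.9, 202.9], 0.92), ([316.1, 230.8], 0.64)]
   tri [531.9  -8.7 116.5] 7.029210195963476
gate_frame top [([260.9, 195.0], 0.92)]
gate_frame side [([278.5, 204.3], 0.6)]
   tri [529.1  -9.6 112.7] 0.8998016000693929
amber_mid top [([221.3, 129.1], 0.6)]
amber_mid side [([323.6, 176.5], 0.67)]
   tri [664.3 
[... 757 characters left out ...]
a side [([226.5, 213.8], 0.47)]
   tri [368.   58.6  18.6] 2.598014661430403
feeder top [([261.5, 149.2], 0.66)]
feeder side [([315.3, 230.3], 0.68)]
   tri [644.3  -6.3   6. ] 14.07719783824105
lever top [([296.4, 201.5], 0.63)]
lever side [([326.1, 222.9], 0.74), ([272.2, 205.6], 0.59)]
   tri [583.4 -95.2 122.1] 135.50867306389551
{'t': np.float64(1.5), 'joints': array([ 1. ,  0.5,  1.6,  0. ,  1.1, -0.1]), 'qvel': array([-0.,  0.,  0.,  0.,  0.,  0.]), 'tau': array([  0. , -61.2, -25.8,   0.1,   0. ,  -0. ]), 'eef_pos': array([271.7, 562.9, 222.7]), 'tcp_rot': array([-3.1, -0. ,  1.1]), 'ft_force': array([-0.2, -0.5, -0.1]), 'moment': array([ 0., -0., -0.]), 'opening': np.float64(1.004)}
```

View pics/top0.png

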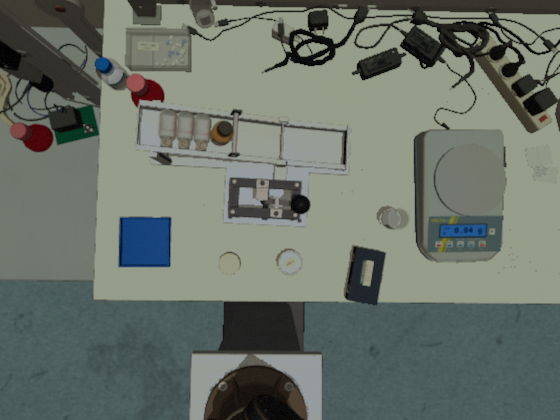

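View pics/side0.png

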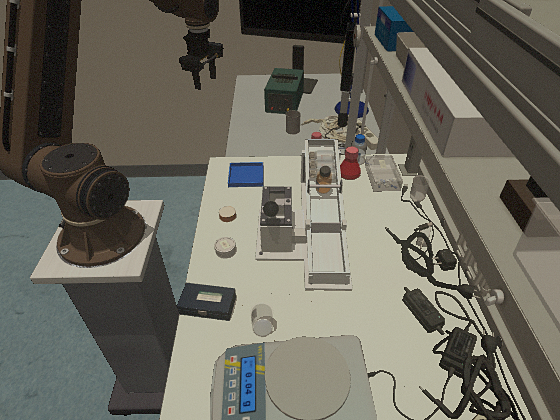

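The top view shows the chute at (138–350, 100–175), the amber cap at (222,130), the gate at (265,198), the knob at (300,204) and the tray at (146,243). Next I'll zoom in and fit the feeder pose.

```bash
python3 - <<'E'
from h import *
import scipy.optimize as so
np.set_printoptions(precision=1,suppress=True)
d={c:env.read_camera(c) for c in('top','side')}
# gate frame yaw from outline; pose fit on gate corners in both views
for c in d:
    o=env.outline_of(c,'gate_frame')
    if o:
        m=o[0]['region'].astype(np.uint8); pts=np.argwhere(m)[:,::-1].astype(np.float32)
        r=cv2.minAreaRect(pts); print(c,o[0]['confidence'],r)
        if c=='top':
            b=cv2.boxPoints(r); w=np.array([atz(d[c],q,122) for q in b]); print(w)
            ctr=w.mean(0); e=max([(w[i+1]-w[i]) for i in range(3)],key=np.linalg.norm); e=e*np.sign(e[1]); yaw=np.arctan2(-e[0],e[1]); print('ctr',ctr,'yaw',yaw,np.linalg.norm(e))
R=np.array([[np.cos(yaw),-np.sin(yaw),0],[np.sin(yaw),np.cos(yaw),0],[0,0,1]])
O=ctr*[1,1,0]-R@[-137,-85,0]
print('feeder O',O)
t=np.tan(.262); fz=lambda y:50+(y+115)*t
L=[[(-42,-115,fz(-115)+27),(-42,195,fz(195)+27)],[(42,-115,fz(-115)+27),(42,195,fz(195)+27)],[(-42,195,fz(195)+27),(42,195,fz(195)+27)],
 [(-179,-165,112),(-179,-5,112)],[(-95,-165,112),(-95,-5,112)]]
for c,(x0,x1,y0,y1) in {'top':(125,360,95,235),'side':(210,370,120,300)}.items():
    im=cv2.resize(d[c]['image'][y0:y1,x0:x1,::-1],None,fx=3.3,fy=3.3,interpolation=cv2.INTER_CUBIC)
    for a in L:
        p=px(d[c],np.array(a)@R.T+O); p=((p-[x0,y0])*3.3).astype(int)
        cv2.line(im,tuple(map(int,p[0])),tuple(map(int,p[1])),(0,255,0),1)
    cv2.imwrite(f'pics/{c}1.png',im)
E
```

```text
top 0.92 ((264.571044921875, 197.5050811767578), (73.17072296142578, 39.542110443115234), 4.085616588592529)
[[ 485.    63.4  122. ]
 [ 570.9   59.2  122. ]
 [ 562.4 -100.1  122. ]
 [ 476.1  -95.   122. ]]
ctr [523.6 -18.1 122. ] yaw -0.05375157971737718 159.4501428199361
side 0.85 ((275.5, 206.0), (38.0, 31.0), 90.0)
feeder O [665.   59.4   0. ]
```

View pics/top1.png

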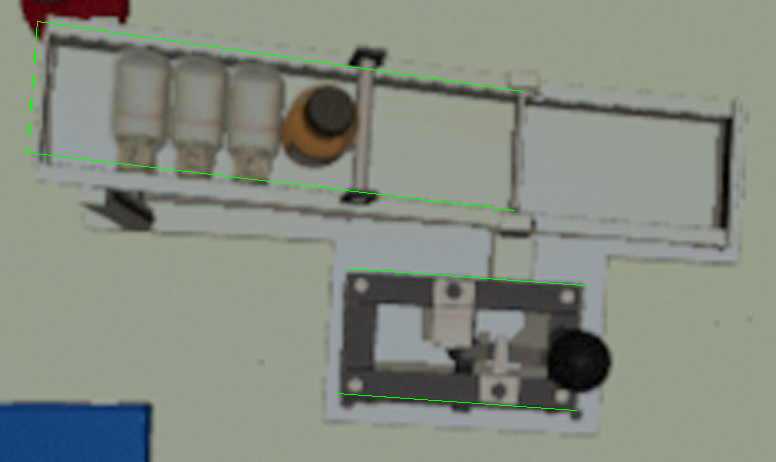

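View pics/side1.png

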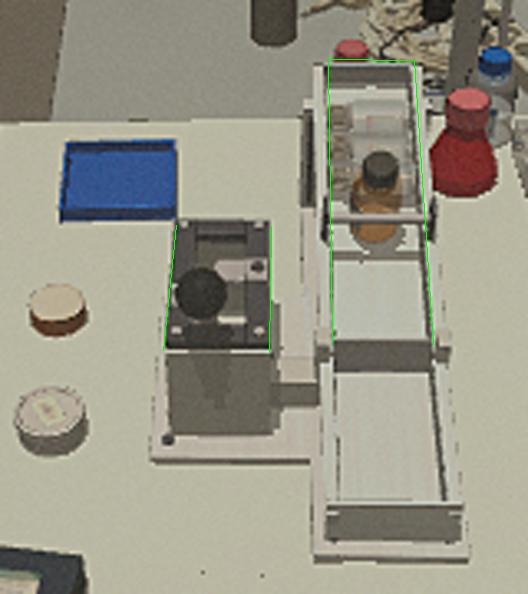

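The overlay fits in both views: gate frame corners, chute walls and blade end. Next are the bar, the amber bottle, the knob and the tray.

```bash
cat >> h.py <<'E'
from scipy.spatial.transform import Rotation as Ro
YAW=-0.054; Rf=Ro.from_euler('z',YAW).as_matrix(); OF=np.array([665.,59.4,0])
f2w=lambda p:Rf@np.asarray(p,float)+OF
w2f=lambda p:Rf.T@(np.asarray(p,float)-OF)
fz=lambda y:50+(y+115)*np.tan(.262)
def rows(pos,tilt=0,yaw=YAW,cmd=None):
    """pose fraction from present measured pose (or cmd); tilt=lean of tool about feeder x"""
    s=env.state(); p0,r0=(s['eef_pos'],Ro.from_euler('xyz',s['tcp_rot'])) if cmd is None else cmd
    rt=Ro.from_euler('z',yaw)*Ro.from_euler('x',tilt)*Ro.from_euler('x',np.pi)
    return np.round(np.r_[r0.inv().apply(np.asarray(pos)-p0)/300,(r0.inv()*rt).as_rotvec()/(np.pi/2)],4),(np.asarray(pos,float),rt)
E
python3 - <<'E'
from h import *
np.set_printoptions(precision=1,suppress=True)
from scipy.optimize import brentq,least_squares
d={c:env.read_camera(c) for c in('top','side')}
top,side=d['top'],d['side']
b=brentq(lambda y:px(top,f2w([0,y,fz(y)+44/np.cos(.262)]))[0,0]-236.2,-100,150); print('bar y at top of 44',b, px(side,f2w([0,b,fz(b)+45])),'seen side',210+375/3.3,120+217/3.3)
ax=np.array([0,-np.sin(.262),np.cos(.262)])
capseen=np.array([125+330/3.3,95+111/3.3]); capside=np.array([210+380/3.3,120+157/3.3])
def res(v):
    base=np.array([v[0],v[1],fz(v[1])]); c=f2w(base+92*ax)
    return np.r_[px(top,c)[0]-capseen,px(side,c)[0]-capside]
r=least_squares(res,[0,40]); v=r.x; base=np.array([v[0],v[1],fz(v[1])])
print('amber base feeder',base,'resid',r.fun,'world',f2w(base), 'mid',f2w(base+46*ax))
print('y expected from bar', b+ (44*np.sin(.262)) , '+28*cos', b+44*np.sin(.262)+28*np.cos(.262))
print('axis at 48',f2w(base+48*ax), w2f(f2w(base+48*ax)))
k=tri(top,[300.5,204.4],side,[210+200/3.3,120+293/3.3]); print('knob',k,w2f(k[0]),'expected f',[-137-24,-159,169.6])
o=env.outline_of('top','reject_tray')
if o:
    p=np.argwhere(o[0]['region'])[:,::-1].astype(np.float32);q=cv2.minAreaRect(p);print(o[0]['confidence'],q,[atz(top,x,18) for x in cv2.boxPoints(q)],atz(top,q[0],18))
for n,uv in {'tin':(290,262),'tape':(230,264)}.items(): print(n,atz(top,uv,25))
E
```

```text
bar y at top of 44 -12.94975231588761 [[325.1 188.1]] seen side 323.6363636363636 185.75757575757575
amber base feeder [-4.6 29.6 88.8] resid [-0.5 -0.5 -0.6  1.1] world [662.   89.2  88.8] mid [661.4  77.3 133.2]
y expected from bar -1.5531883943328406 +28*cos 25.491280374304502
axis at 48 [661.3  76.8 135.1] [ -4.6  17.2 135.1]
knob (array([507.3, -93. , 170.6]), np.float64(0.18332536374589406)) [-149.3 -160.7  170.6] expected f [-161, -159, 169.6]
0.98 ((144.5, 241.5), (51.0, 53.0), 90.0) [array([480.2, 335.8,  18. ]), array([482.2, 209.2,  18. ]), array([359.9, 205.6,  18. ]), array([358.4, 331.3,  18. ])] [420.  270.6  18. ]
tin [376.  -79.6  25. ]
tape [369.4  63.9  25. ]
```

```bash
python3 - <<'E'
from h import *
np.set_printoptions(precision=4,suppress=True)
ax=np.array([0,-np.sin(.262),np.cos(.262)]);base=np.array([-4,28.5,fz(28.5)])
a,c=rows(f2w(base+(41+110)*ax),.262);print(a,c[0])
print(rows(f2w(base+41*ax),.262,cmd=c))
E
```

```text
[-0.9791  1.9115 -0.0389  0.1471  0.0979  0.7436] [660.4331  49.0204 234.3285]
(array([-0.    , -0.    ,  0.3667,  0.    ,  0.    ,  0.    ]), (array([661.9709,  77.4703, 128.0824]), Rotation.from_matrix(array([[ 0.9985, -0.0521,  0.014 ],
                            [-0.054 , -0.9645,  0.2586],
                            [ 0.    , -0.259 , -0.9659]]))))
```

Request:
send_rows:
  moves:
    - [[-0.49,0.956,-0.02,0.147,0.098,0.744],[-0.49,0.956,-0.02,0.147,0.098,0.744],[-0.49,0.956,-0.02,0.147,0.098,0.744],[-0.49,0.956,-0.02,0.147,0.098,0.744],[-0.49,0.956,-0.02,0.147,0.098,0.744],[-0.49,0.956,-0.02,0.147,0.098,0.744],[-0.49,0.956,-0.02,0.147,0.098,0.744],[-0.49,0.956,-0.02,0.147,0.098,0.744],[-0.49,0.956,-0.02,0.147,0.098,0.744],[-0.49,0.956,-0.02,0.147,0.098,0.744],[-0.49,0.956,-0.02,0.147,0.098,0.744]]
  grip: -1

```text
t: 2.77
eef_pos: [466.3, 304.8, 228.7]
tcp_rot: [-2.879, 0.001, -0.06]
ft_force: [0.2, -0.2, 0.2]
opening: 1.001
```

```bash
cat > am.py <<'E'
from h import *
np.set_printoptions(precision=4,suppress=True)
ax=np.array([0,-np.sin(.262),np.cos(.262)]);base=np.array([-4,28.5,fz(28.5)])
print(env.state()['t'],env.state()['eef_pos'])
a,c=rows(f2w(base+(41+110)*ax),.262);print(a,c[0])
a,c=rows(f2w(base+(41)*ax),.262);print(a,c[0])
E
python3 am.py
```

```text
2.7667 [466.3379 304.7834 228.6645]
[ 0.6969  0.7794 -0.2294 -0.0003 -0.0006 -0.0037] [660.4331  49.0204 234.3285]
[ 0.6965  0.7796  0.1372 -0.0003 -0.0006 -0.0037] [661.9709  77.4703 128.0824]
```

Request:
send_rows:
  moves:
    - [[0.697,0.78,-0.23,0,0,0],[0.697,0.78,-0.23,0,0,0],[0.697,0.78,-0.23,0,0,0],[0.697,0.78,-0.23,0,0,0],[0.697,0.78,-0.23,0,0,0],[0.697,0.78,-0.23,0,0,0],[0.697,0.78,-0.23,0,0,0],[0.697,0.78,-0.23,0,0,0],[0.697,0.78,-0.23,0,0,0],[0.697,0.78,-0.23,0,0,0],[0.697,0.78,-0.23,0,0,0]]

```text
t: 3.68
eef_pos: [661.1, 51.6, 234.4]
tcp_rot: [-2.88, 0.001, -0.053]
ft_force: [-0.1, 0.3, 0.2]
opening: 0.997
```

```bash
python3 am.py; python3 - <<'E'
from h import *
a=save('top','t2')['image'];b=save('side','s2')['image']
A=cv2.resize(a[80:240,120:370],None,fx=2.2,fy=2.2);B=cv2.resize(b[90:300,210:380],None,fx=2.2,fy=2.2)
h=max(A.shape[0],B.shape[0]);p=lambda x:cv2.copyMakeBorder(x,0,h-x.shape[0],0,0,0)
cv2.imwrite('pics/m2.png',cv2.resize(np.hstack([p(A),p(B)])[:,:,::-1],None,fx=.85,fy=.85))
E
```

```text
3.6833 [661.075   51.5819 234.4279]
[-0.0017  0.0084 -0.0019  0.0001  0.0006  0.0008] [660.4331  49.0204 234.3285]
[-0.0013  0.0084  0.3648  0.0001  0.0006  0.0008] [661.9709  77.4703 128.0824]
```

View pics/m2.png

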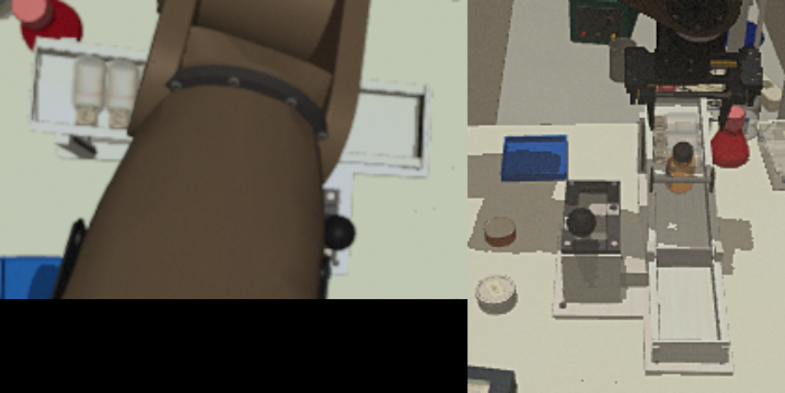

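The side view shows the fingers straddling the bottle at (682,165), with the chute clear. Descending along the bottle axis.

Request:
send_rows:
  moves:
    - [[-0.001,0.006,0.1,0,0,0],[-0.001,0.006,0.2,0,0,0],[-0.001,0.006,0.28,0,0,0],[-0.001,0.006,0.32,0,0,0],[-0.001,0.006,0.345,0,0,0],[-0.001,0.006,0.365,0,0,0],[-0.001,0.006,0.365,0,0,0],[-0.001,0.006,0.365,0,0,0]]

```text
t: 4.45
eef_pos: [663.1, 77.4, 129.4]
tcp_rot: [-2.88, -0.001, -0.054]
ft_force: [0.3, 0.7, 0.3]
opening: 1.0
```

Request:
send_rows:
  moves:
    - [[0,0,0,0,0,0],[0,0,0,0,0,0],[0,0,0,0,0,0],[0,0,0,0,0,0],[0,0,0,0,0,0],[0,0,0,0,0,0],[0,0,0,0,0,0],[0,0,0,0,0,0]]
  grip: 0.3

```text
t: 5.12
eef_pos: [662.7, 77.4, 128.5]
tcp_rot: [-2.88, -0.0, -0.055]
ft_force: [-0.1, 0.7, -0.5]
opening: 0.499
```

Request:
send_rows:
  moves:
    - [[0,0,0,0,0,0],[0,0,0,0,0,0],[0,0,0,0,0,0],[0,0,0,0,0,0],[0,0,0,0,0,0],[0,0,0,0,0,0]]
  grip: 0.4

```text
t: 5.62
eef_pos: [662.7, 77.4, 128.5]
tcp_rot: [-2.88, -0.0, -0.055]
ft_force: [-0.6, 0.1, -0.5]
opening: 0.464
```

Request:
send_rows:
  moves:
    - [[0,0,-0.01,0,0,0],[0,0,-0.03,0,0,0],[0,0,-0.06,0,0,0],[0,0,-0.1,0,0,0],[0,0,-0.16,0,0,0],[0,0,-0.23,0,0,0],[0,0,-0.3,0,0,0],[0,0,-0.37,0,0,0],[0,0,-0.42,0,0,0],[0,0,-0.45,0,0,0],[0,0,-0.45,0,0,0]]

```text
t: 6.53
eef_pos: [661.3, 41.8, 261.7]
tcp_rot: [-2.88, -0.004, -0.055]
ft_force: [-0.5, -0.3, -1.5]
opening: 0.464
```

```bash
python3 - <<'E'
from h import *
np.set_printoptions(precision=4,suppress=True)
save('side','s3')
print(env.state()['t'],env.state()['eef_pos'],env.state()['ft_force'],env.state()['opening'])
m=[540,175,240]
a,c=rows(m,.1);print(a)
a,c=rows([421,270,140],0,cmd=c);print(a)
cv2.imwrite('pics/s3.png',cv2.resize(cv2.imread('pics/s3.png')[90:300,200:400],None,fx=2.5,fy=2.5))
E
```

```text
6.5833 [660.8785  42.1611 259.9532] [ 0.6685 -0.6267 -2.6288] 0.4650782545143051
[-0.4269 -0.3886  0.1721 -0.103  -0.0013 -0.0005]
[-0.4132 -0.26    0.3611 -0.0637 -0.      0.    ]
```

View pics/s3.png

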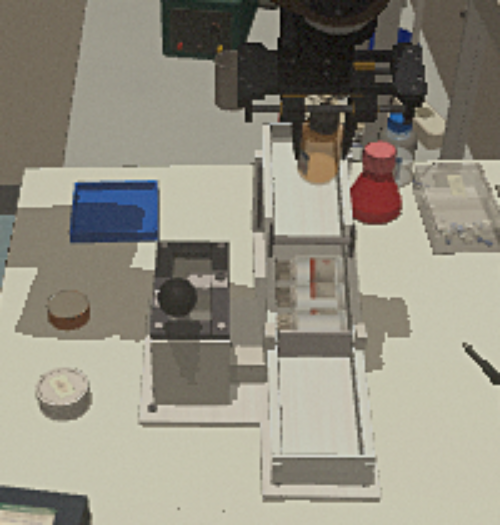

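The side view shows the bottle gripped at (320,150) and the three droppers at the stop at (305,295). Next, to the tray.

Request:
send_rows:
  moves:
    - [[-0.05,-0.05,0.02,-0.02,0,0],[-0.12,-0.11,0.05,-0.05,0,0],[-0.21,-0.19,0.09,-0.08,0,0],[-0.3,-0.27,0.12,-0.1,0,0],[-0.38,-0.345,0.155,-0.103,0,0],[-0.427,-0.389,0.172,-0.103,0,0],[-0.427,-0.389,0.172,-0.103,0,0]]

```text
t: 7.17
eef_pos: [536.5, 178.2, 238.2]
tcp_rot: [-3.042, 0.003, -0.051]
ft_force: [0.4, 0.6, -1.3]
opening: 0.467
```

Request:
send_rows:
  moves:
    - [[-0.05,-0.03,0.05,-0.02,0,0],[-0.12,-0.08,0.11,-0.04,0,0],[-0.2,-0.13,0.18,-0.064,0,0],[-0.29,-0.18,0.25,-0.064,0,0],[-0.36,-0.22,0.31,-0.064,0,0],[-0.4,-0.25,0.35,-0.064,0,0],[-0.413,-0.26,0.361,-0.064,0,0],[-0.413,-0.26,0.361,-0.064,0,0],[-0.413,-0.26,0.361,-0.064,0,0]]

```text
t: 7.92
eef_pos: [421.7, 270.3, 139.4]
tcp_rot: [3.141, -0.0, -0.055]
ft_force: [-0.4, 0.1, -1.7]
opening: 0.467
```

```bash
python3 - <<'E'
from h import *
np.set_printoptions(precision=4,suppress=True)
print(env.state()['t'],env.state()['eef_pos'],env.state()['ft_force'],env.state()['opening'])
print(rows([421,270,50],0)[0])
d=save('side','s4'); cv2.imwrite('pics/s4.png',cv2.resize(cv2.imread('pics/s4.png')[60:280,180:400],None,fx=2.5,fy=2.5))
E
```

```text
7.9167 [421.7256 270.3408 139.4177] [-0.3676  0.0573 -1.6616] 0.46744629525180337
[-0.0025  0.0012  0.2981  0.0002 -0.0002 -0.0003]
```

View pics/s4.png

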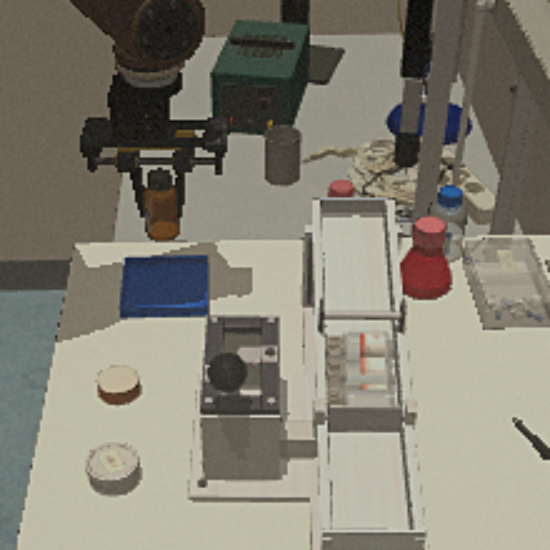

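The bottle is upright in the gripper at (162,205), above the tray at (165,285). I'll lower it and feel for the floor.

Request:
send_rows:
  moves:
    - [[0,0,0.06,0,0,0],[0,0,0.14,0,0,0],[0,0,0.21,0,0,0],[0,0,0.26,0,0,0],[0,0,0.285,0,0,0],[0,0,0.298,0,0,0],[0,0,0.298,0,0,0]]

```text
t: 8.55
eef_pos: [421.5, 270.1, 49.8]
tcp_rot: [3.141, -0.0, -0.056]
ft_force: [0.0, -0.6, -1.5]
opening: 0.464
```

Request:
send_rows:
  moves:
    - [[0,0,0.004,0,0,0],[0,0,0.008,0,0,0],[0,0,0.01,0,0,0],[0,0,0.01,0,0,0]]

```text
t: 8.88
eef_pos: [421.1, 270.5, 47.3]
tcp_rot: [-3.142, -0.001, -0.055]
ft_force: [0.2, -0.2, -2.4]
opening: 0.465
```

Request:
send_rows:
  moves:
    - [[0,0,0.003,0,0,0],[0,0,0.005,0,0,0],[0,0,0.007,0,0,0],[0,0,0.007,0,0,0]]

```text
t: 9.22
eef_pos: [421.1, 270.7, 46.2]
tcp_rot: [-3.141, -0.001, -0.055]
ft_force: [-5.7, -1.5, 20.3]
opening: 0.467
```

Request:
send_rows:
  moves:
    - [[0,0,-0.003,0,0,0],[0,0,-0.003,0,0,0]]

```text
t: 9.38
eef_pos: [421.1, 270.6, 46.3]
tcp_rot: [-3.141, -0.001, -0.055]
ft_force: [-2.1, -0.4, 10.7]
opening: 0.464
```

Request:
send_rows:
  moves:
    - [[0,0,0,0,0,0],[0,0,0,0,0,0],[0,0,0,0,0,0],[0,0,0,0,0,0],[0,0,0,0,0,0],[0,0,0,0,0,0]]
  grip: -0.7

```text
t: 9.88
eef_pos: [420.9, 270.4, 45.5]
tcp_rot: [3.141, 0.0, -0.055]
ft_force: [0.5, 0.3, 0.3]
opening: 0.818
```

Request:
send_rows:
  moves:
    - [[0,0,-0.03,0,0,0],[0,0,-0.1,0,0,0],[0,0,-0.2,0,0,0],[0,0,-0.33,0,0,0],[0,0,-0.46,0,0,0],[0,0,-0.55,0,0,0],[0,0,-0.6,0,0,0],[0,0,-0.6,0,0,0]]

```text
t: 10.55
eef_pos: [421.7, 271.0, 229.7]
tcp_rot: [-3.139, -0.006, -0.055]
ft_force: [0.0, 0.2, 0.2]
opening: 0.852
```

```bash
cat >> h.py <<'E'
PIV=np.array([-137,-85,24.])
def lev(stroke,sway,back=0,dx=0,dy=0,fol=1.0,fs=1.0):
    """commanded TCP pose (world pos, Rotation) with grasp point on knob, tool axis along the lever"""
    a=lambda s,w:np.array([np.sin(w),np.cos(w)*np.sin(s),np.cos(w)*np.cos(s)])
    K=PIV+165*a(stroke,sway)+[dx,dy,0]
    rf=Ro.from_euler('x',-stroke*fol)*Ro.from_euler('y',sway*fs)   # z axis of rf = lever axis
    rt=Ro.from_euler('z',YAW)*rf*Ro.from_euler('x',np.pi)
    tz=rt.apply([0,0,1]); return f2w(K)+Rf@np.zeros(3)+tz*(11-back),rt
def now():
    s=env.state(); return s['eef_pos'],Ro.from_euler('xyz',s['tcp_rot'])
def rel(c0,c1):
    return np.round(np.r_[c0[1].inv().apply(c1[0]-c0[0])/300,(c0[1].inv()*c1[1]).as_rotvec()/(np.pi/2)],4)
def knobf():
    p,r=now(); return w2f(p-r.apply([0,0,11.]))
E
python3 - <<'E'
from h import *
np.set_printoptions(precision=4,suppress=True)
w=-.075
c0=now();a=lev(-.47,w,100,fs=0);b=lev(-.47,w,0,fs=0)
print(a[0],rel(c0,a),rel(a,b),b[0])
print(a[1].as_matrix())
E
```

```text
[ 505.0691 -132.0701  250.0448] [ 0.3511  1.3261 -0.0694  0.2975 -0.0036  0.0004] [-0.     -0.      0.3333  0.      0.      0.    ] [507.5135 -86.8475 160.888 ]
[[ 0.9985 -0.0481  0.0244]
 [-0.054  -0.8903  0.4522]
 [-0.     -0.4529 -0.8916]]
```

Request:
send_rows:
  moves:
    - [[0.18,0.66,-0.035,0.297,0,0],[0.18,0.66,-0.035,0.297,0,0],[0.18,0.66,-0.035,0.297,0,0],[0.18,0.66,-0.035,0.297,0,0],[0.18,0.66,-0.035,0.297,0,0],[0.18,0.66,-0.035,0.297,0,0]]
  grip: -0.8

```text
t: 11.05
eef_pos: [462.1, 72.8, 235.2]
tcp_rot: [-2.669, 0.0, -0.056]
ft_force: [1.9, 0.4, -0.1]
opening: 0.9
```

```bash
python3 - <<'E'
from h import *
np.set_printoptions(precision=4,suppress=True)
c0=now();a=lev(-.47,-.075,100,fs=0)
print(c0[0],rel(c0,a))
E
```

```text
[462.0883  72.7566 235.2348] [ 0.181   0.5775 -0.3506 -0.0015 -0.0003 -0.001 ]
```

Request:
send_rows:
  moves:
    - [[0.181,0.577,-0.35,0,0,0],[0.181,0.577,-0.35,0,0,0],[0.181,0.577,-0.35,0,0,0],[0.181,0.577,-0.35,0,0,0],[0.181,0.577,-0.35,0,0,0],[0.181,0.577,-0.35,0,0,0],[0.181,0.577,-0.35,0,0,0],[0.181,0.577,-0.35,0,0,0]]

```text
t: 11.72
eef_pos: [505.6, -129.5, 251.2]
tcp_rot: [-2.674, 0.002, -0.055]
ft_force: [-1.0, -0.8, -0.0]
opening: 0.904
```

```bash
python3 - <<'E'
from h import *
np.set_printoptions(precision=4,suppress=True)
d=save('side','s5');t=save('top','t5')
c0=now();a=lev(-.47,-.075,0,fs=0)
print(c0[0],rel(c0,a))
for n,x in(('side',d),('top',t)):
    l=env.look_for(n,'knob'); print(n,[(np.round(i['xy'],1),round(i['confidence'],2)) for i in l[:2]], px(x,f2w([-149,-160,170])))
cv2.imwrite('pics/s5.png',cv2.resize(cv2.imread('pics/s5.png')[80:280,200:400],None,fx=2.5,fy=2.5))
E
```

```text
[ 505.686  -128.7397  251.6928] [-0.0012  0.0114  0.3332  0.002   0.0005 -0.    ]
side [(array([272.7, 209.1]), 0.68)] [[270.6935 208.7983]]
top [(array([297., 202.]), 0.63)] [[300.1564 204.2183]]
```

View pics/s5.png

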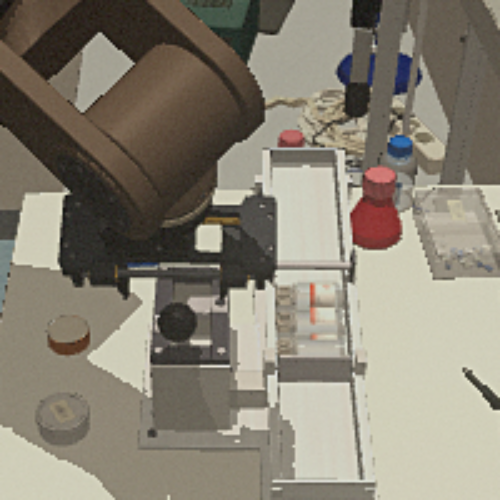

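The side view shows the knob at (177,322), centred below the fingers at 125 and 228. Descending and gripping.

Request:
send_rows:
  moves:
    - [[0,0.009,0.07,0,0,0],[0,0.01,0.16,0,0,0],[0,0.01,0.24,0,0,0],[0,0.011,0.3,0,0,0],[0,0.011,0.33,0,0,0],[0,0.011,0.333,0,0,0],[0,0.011,0.333,0,0,0]]

```text
t: 12.5
eef_pos: [508.6, -87.8, 161.6]
tcp_rot: [-2.675, -0.0, -0.054]
ft_force: [0.7, 0.8, -0.6]
opening: 0.899
```

Request:
send_rows:
  moves:
    - [[0,0,0,0,0,0],[0,0,0,0,0,0],[0,0,0,0,0,0],[0,0,0,0,0,0],[0,0,0,0,0,0],[0,0,0,0,0,0],[0,0,0,0,0,0],[0,0,0,0,0,0],[0,0,0,0,0,0],[0,0,0,0,0,0]]
  grip: 0.22

```text
t: 13.33
eef_pos: [508.4, -88.2, 161.3]
tcp_rot: [-2.675, -0.0, -0.055]
ft_force: [-0.3, 0.2, 0.4]
opening: 0.409
```

```bash
python3 - <<'E'
from h import *
s=env.state();print(s['ft_force'],s['moment'],s['opening'],knobf())
E
```

```text
[-0.31671389  0.23784045  0.44272587] [-0.30185413  0.22514419  0.05822556] 0.4093292042066865 [-148.39174742 -160.76040442  171.08157906]
```

```bash
cat >> h.py <<'E'
import json
W0=0.069
def path(pts,n,off=(0,0,0)):
    """straight in (stroke,sway) from pts[0] through pts, as rows relative to the present pose; off=(feeder mm)"""
    c0=now(); out=[]
    def pose(s,w):
        p,r=lev(s,w); rt=Ro.from_euler('z',YAW)*Ro.from_euler('x',-s)*Ro.from_euler('y',w+W0)*Ro.from_euler('x',np.pi)
        K=PIV+165*np.array([np.sin(w),np.cos(w)*np.sin(s),np.cos(w)*np.cos(s)])+off
        return f2w(K)+rt.apply([0,0,11.]),rt
    for (a,b),k in zip(zip(pts[:-1],pts[1:]),n):
        for i in range(1,k+1): out.append(np.round(rel(c0,pose(*(np.array(a)+(np.array(b)-a)*i/k))),3).tolist())
    print(json.dumps(out))
def rep():
    s=env.state();k=knobf();v=k-PIV; print('t',round(s['t'],2),'F_f',np.round(Rf.T@s['ft_force'],1),'M',np.round(Rf.T@s['moment'],2),'op',round(float(s['opening']),3),'knob',np.round(k,1),'stroke',round(np.arctan2(v[1],v[2]),3),'sway',round(np.arcsin(v[0]/165),3),'r',np.round(np.linalg.norm(v),1))
E
python3 - <<'E'
from h import *
rep(); path([(-.465,-.069),(-.465,.11)],[8])
E
```

```text
t 13.33 F_f [-0.3  0.2  0.4] M [-0.31  0.21  0.06] op 0.409 knob [-148.4 -160.8  171.1] stroke -0.476 sway -0.069 r 165.8
[[0.012, -0.006, 0.002, -0.001, -0.014, -0.0], [0.023, -0.006, 0.002, -0.001, -0.029, -0.0], [0.034, -0.006, 0.001, -0.001, -0.043, -0.0], [0.046, -0.006, 0.001, -0.001, -0.057, -0.0], [0.057, -0.006, 0.002, -0.001, -0.071, -0.0], [0.069, -0.006, 0.002, -0.001, -0.086, -0.0], [0.08, -0.006, 0.003, -0.001, -0.1, -0.0], [0.092, -0.006, 0.004, -0.001, -0.114, -0.0]]
```

Request:
send_rows:
  moves:
    - [[0.012,-0.006,0.002,0,-0.014,0],[0.023,-0.006,0.002,0,-0.029,0],[0.034,-0.006,0.001,0,-0.043,0],[0.046,-0.006,0.001,0,-0.057,0],[0.057,-0.006,0.002,0,-0.071,0],[0.069,-0.006,0.002,0,-0.086,0],[0.08,-0.006,0.003,0,-0.1,0],[0.092,-0.006,0.004,0,-0.114,0],[0.092,-0.006,0.004,0,-0.114,0]]

```text
t: 14.08
eef_pos: [537.2, -87.9, 161.0]
tcp_rot: [-2.67, 0.161, 0.028]
ft_force: [-0.5, -6.3, 8.6]
opening: 0.412
```

```bash
python3 - <<'E'
from h import *
rep(); path([(-.465,.11),(-.465,.15)],[6])
t=env.read_camera('side'); l=env.look_for('side','knob'); print(l[:1], px(t,f2w(knobf())))
E
```

```text
t 14.08 F_f [-0.2 -6.3  8.6] M [-0.58  0.49  0.34] op 0.412 knob [-117.7 -158.9  170.7] stroke -0.467 sway 0.117 r 165.4
[[-0.0, -0.001, 0.001, -0.0, -0.003, 0.0], [0.003, -0.001, 0.001, -0.0, -0.008, 0.0], [0.007, -0.001, 0.001, -0.0, -0.012, 0.0], [0.01, -0.001, 0.001, -0.0, -0.016, 0.0], [0.013, -0.001, 0.0, -0.0, -0.02, 0.0], [0.017, -0.001, 0.0, -0.0, -0.025, 0.0]]
[{'xy': [281.5, 215.8], 'confidence': 0.55}] [[282.854571   208.47906609]]
```

Request:
send_rows:
  moves:
    - [[0.003,0,-0.003,0,-0.004,0],[0.006,0,-0.003,0,-0.008,0],[0.009,0,-0.003,0,-0.012,0],[0.012,0,-0.003,0,-0.016,0],[0.015,0,-0.003,0,-0.02,0],[0.015,0,-0.003,0,-0.02,0]]

```text
t: 14.68
eef_pos: [540.9, -87.8, 160.8]
tcp_rot: [-2.666, 0.188, 0.041]
ft_force: [-1.1, -2.5, 0.3]
opening: 0.409
```

```bash
python3 - <<'E'
from h import *
rep()
E
```

```text
t 14.68 F_f [-1.  -2.6  0.3] M [-0.7  -0.22  0.08] op 0.409 knob [-113.7 -158.5  170.5] stroke -0.465 sway 0.142 r 165.5
```

Request:
send_rows:
  moves:
    - [[0.003,0,0,0,-0.004,0],[0.006,0,0,0,-0.008,0],[0.009,0,0,0,-0.011,0],[0.009,0,0,0,-0.011,0]]

```text
t: 15.02
eef_pos: [541.8, -87.6, 160.6]
tcp_rot: [-2.664, 0.207, 0.051]
ft_force: [-10.3, -4.2, 4.4]
opening: 0.409
```

Request:
send_rows:
  moves:
    - [[0.002,0,0,0,-0.003,0],[0.004,0,0,0,-0.005,0],[0.006,0,0,0,-0.007,0],[0.006,0,0,0,-0.007,0]]

```text
t: 15.35
eef_pos: [541.9, -87.4, 160.4]
tcp_rot: [-2.662, 0.221, 0.058]
ft_force: [-19.3, -4.9, 8.1]
opening: 0.405
```

```bash
python3 - <<'E'
from h import *
rep()
E
```

```text
t 15.35 F_f [-19.   -6.    8.1] M [-0.71  2.64  1.62] op 0.405 knob [-112.3 -158.1  169.9] stroke -0.464 sway 0.15 r 165.0
```

Request:
send_rows:
  moves:
    - [[-0.012,0,0,0,0.01,0],[-0.022,0,0,0,0.022,0],[-0.022,0,0,0,0.022,0],[-0.022,0,0,0,0.022,0]]

```text
t: 15.68
eef_pos: [537.9, -87.5, 161.1]
tcp_rot: [-2.666, 0.184, 0.039]
ft_force: [-4.0, 2.5, -8.9]
opening: 0.41
```

```bash
sed -i 's/^PIV=.*/PIV=np.array([-140,-85,24.])/; s/^W0=.*/W0=0.05/' h.py; python3 - <<'E'
from h import *
rep(); path([(-.465,.145),(-.22,.145)],[12])
E
```

```text
t 15.68 F_f [-4.1  2.3 -8.9] M [-0.7   0.43  0.5 ] op 0.41 knob [-116.7 -158.4  170.7] stroke -0.464 sway 0.142 r 165.7
[[0.003, -0.01, 0.002, -0.014, 0.007, 0.002], [0.003, -0.02, 0.003, -0.027, 0.007, 0.005], [0.003, -0.03, 0.003, -0.04, 0.007, 0.007], [0.003, -0.041, 0.004, -0.052, 0.007, 0.01], [0.003, -0.051, 0.005, -0.065, 0.007, 0.012], [0.004, -0.062, 0.006, -0.078, 0.007, 0.015], [0.004, -0.072, 0.008, -0.09, 0.007, 0.018], [0.004, -0.082, 0.009, -0.103, 0.007, 0.02], [0.004, -0.092, 0.011, -0.116, 0.007, 0.023], [0.005, -0.102, 0.013, -0.129, 0.007, 0.025], [0.005, -0.113, 0.015, -0.141, 0.007, 0.028], [0.006, -0.123, 0.017, -0.154, 0.007, 0.031]]
```

Request:
send_rows:
  moves:
    - [[0.001,-0.01,0.002,-0.014,0.002,0.002],[0.001,-0.02,0.003,-0.027,0.004,0.005],[0.001,-0.03,0.003,-0.04,0.004,0.007],[0.001,-0.041,0.004,-0.052,0.004,0.01],[0.001,-0.051,0.005,-0.065,0.004,0.012],[0.002,-0.062,0.006,-0.078,0.004,0.015],[0.002,-0.072,0.008,-0.09,0.004,0.018],[0.002,-0.082,0.009,-0.103,0.004,0.02],[0.002,-0.092,0.011,-0.116,0.004,0.023],[0.003,-0.102,0.013,-0.129,0.004,0.025],[0.003,-0.113,0.015,-0.141,0.004,0.028],[0.003,-0.113,0.015,-0.141,0.004,0.028]]

```text
t: 16.68
eef_pos: [540.0, -54.7, 173.3]
tcp_rot: [-2.899, 0.193, -0.005]
ft_force: [-6.1, -3.2, 0.4]
opening: 0.406
```

```bash
python3 - <<'E'
from h import *
rep(); path([(-.24,.145),(-.16,.145)],[8])
E
```

```text
t 16.68 F_f [-5.9 -3.5  0.4] M [-0.67  1.56  0.62] op 0.406 knob [-116.5 -123.2  183.8] stroke -0.235 sway 0.143 r 166.0
[[0.002, -0.002, 0.003, -0.005, 0.003, 0.002], [0.002, -0.007, 0.003, -0.011, 0.002, 0.003], [0.002, -0.012, 0.003, -0.018, 0.002, 0.005], [0.002, -0.018, 0.004, -0.024, 0.002, 0.006], [0.002, -0.023, 0.004, -0.03, 0.002, 0.007], [0.002, -0.028, 0.004, -0.036, 0.002, 0.008], [0.002, -0.033, 0.004, -0.042, 0.002, 0.01], [0.002, -0.038, 0.005, -0.049, 0.002, 0.011]]
```

Request:
send_rows:
  moves:
    - [[-0.004,-0.002,0.001,-0.004,0,0.001],[-0.004,-0.007,0.001,-0.01,0,0.002],[-0.004,-0.012,0.001,-0.016,0,0.003],[-0.004,-0.017,0.001,-0.022,0,0.004],[-0.004,-0.017,0.001,-0.022,0,0.004]]

```text
t: 17.1
eef_pos: [539.5, -50.3, 174.4]
tcp_rot: [-2.934, 0.193, -0.012]
ft_force: [-4.0, -2.9, 4.3]
opening: 0.41
```

Request:
send_rows:
  moves:
    - [[0,-0.005,0,-0.006,0,0.001],[0,-0.01,0,-0.012,0,0.002],[0,-0.015,0.001,-0.018,0,0.003],[0,-0.015,0.001,-0.018,0,0.003]]

```text
t: 17.43
eef_pos: [539.8, -46.0, 175.2]
tcp_rot: [-2.963, 0.193, -0.017]
ft_force: [-3.9, -3.5, 6.4]
opening: 0.408
```

```bash
python3 - <<'E'
from h import *
rep(); path([(-.18,.145),(-.10,.145)],[8])
E
```

```text
t 17.43 F_f [-3.7 -3.7  6.4] M [-0.6   1.47  0.52] op 0.408 knob [-117.2 -113.9  185.8] stroke -0.177 sway 0.139 r 166.0
[[0.004, -0.004, 0.003, -0.003, 0.001, 0.002], [0.004, -0.008, 0.003, -0.01, 0.001, 0.003], [0.004, -0.014, 0.003, -0.016, 0.001, 0.005], [0.004, -0.019, 0.003, -0.022, 0.001, 0.006], [0.004, -0.024, 0.004, -0.028, 0.001, 0.007], [0.004, -0.029, 0.004, -0.034, 0.001, 0.008], [0.004, -0.034, 0.004, -0.041, 0.001, 0.01], [0.004, -0.039, 0.004, -0.047, 0.001, 0.011]]
```

Request:
send_rows:
  moves:
    - [[0,-0.005,-0.003,-0.006,0,0.001],[0,-0.01,-0.003,-0.012,0,0.002],[0,-0.015,-0.003,-0.018,0,0.003],[0,-0.015,-0.003,-0.018,0,0.003]]

```text
t: 17.77
eef_pos: [539.9, -41.5, 176.1]
tcp_rot: [-2.991, 0.195, -0.021]
ft_force: [-4.8, -3.7, 0.9]
opening: 0.4
```

Request:
send_rows:
  moves:
    - [[0,-0.005,0,-0.006,0,0.001],[0,-0.01,0,-0.012,0,0.002],[0,-0.013,0,-0.016,0,0.003],[0,-0.013,0,-0.016,0,0.003]]

```text
t: 18.1
eef_pos: [540.1, -38.7, 176.6]
tcp_rot: [-3.019, 0.196, -0.026]
ft_force: [-4.0, -9.0, -1.0]
opening: 0.41
```

```bash
python3 - <<'E'
from h import *
rep(); path([(-.13,.14),(-.05,.14)],[8])
E
```

```text
t 18.1 F_f [-3.5 -9.2 -1. ] M [-1.66  1.26  0.6 ] op 0.41 knob [-117.2 -106.   187.3] stroke -0.128 sway 0.138 r 166.2
[[0.002, -0.004, 0.004, 0.0, 0.005, 0.002], [0.002, -0.009, 0.004, -0.006, 0.005, 0.004], [0.002, -0.014, 0.004, -0.012, 0.005, 0.005], [0.002, -0.02, 0.004, -0.018, 0.005, 0.006], [0.002, -0.025, 0.004, -0.025, 0.005, 0.007], [0.002, -0.03, 0.005, -0.031, 0.005, 0.009], [0.002, -0.035, 0.005, -0.037, 0.005, 0.01], [0.002, -0.04, 0.005, -0.044, 0.005, 0.011]]
```

Request:
send_rows:
  moves:
    - [[0,-0.003,0,-0.003,0,0],[0,-0.004,0,-0.004,0,0],[0,-0.004,0,-0.004,0,0]]

```text
t: 18.35
eef_pos: [540.2, -38.4, 176.6]
tcp_rot: [-3.026, 0.196, -0.026]
ft_force: [-5.9, -14.2, -1.2]
opening: 0.41
```

```bash
python3 - <<'E'
from h import *
rep()
E
```

```text
t 18.35 F_f [ -5.1 -14.5  -1.2] M [-2.51  1.21  0.76] op 0.41 knob [-117.2 -105.6  187.4] stroke -0.126 sway 0.139 r 166.2
```

Request:
send_rows:
  moves:
    - [[0,0.01,0,0.01,0,0],[0,0.018,0,0.02,0,0],[0,0.018,0,0.02,0,0],[0,0.018,0,0.02,0,0]]

```text
t: 18.68
eef_pos: [539.9, -42.4, 176.0]
tcp_rot: [-2.991, 0.196, -0.027]
ft_force: [-4.0, -2.0, -2.0]
opening: 0.408
```

```bash
python3 - <<'E'
from h import *
rep(); path([(-.149,.139),(-.149,0)],[10]); path([(-.149,.139),(-.149,-.12)],[1])
E
```

```text
t 18.68 F_f [-3.9 -2.2 -2. ] M [-0.61  1.13  0.43] op 0.408 knob [-117.3 -110.   186.7] stroke -0.153 sway 0.138 r 166.2
[[-0.006, -0.002, 0.004, 0.001, 0.014, -0.002], [-0.013, -0.002, 0.005, 0.001, 0.023, -0.002], [-0.02, -0.002, 0.006, 0.001, 0.032, -0.002], [-0.027, -0.002, 0.006, 0.001, 0.041, -0.002], [-0.034, -0.002, 0.007, 0.001, 0.05, -0.002], [-0.041, -0.002, 0.008, 0.001, 0.059, -0.002], [-0.048, -0.002, 0.009, 0.001, 0.068, -0.002], [-0.055, -0.002, 0.01, 0.001, 0.076, -0.002], [-0.062, -0.002, 0.012, 0.001, 0.085, -0.002], [-0.069, -0.002, 0.013, 0.001, 0.094, -0.002]]
[[-0.129, -0.002, 0.029, 0.001, 0.17, -0.002]]
```

Request:
send_rows:
  moves:
    - [[-0.007,-0.002,0.001,0,0.009,0],[-0.014,-0.002,0.001,0,0.018,0],[-0.021,-0.002,0.002,0,0.027,0],[-0.028,-0.002,0.002,0,0.036,0],[-0.035,-0.002,0.003,0,0.045,0],[-0.042,-0.002,0.004,0,0.054,-0.001],[-0.049,-0.002,0.005,0,0.063,-0.001],[-0.056,-0.002,0.006,0,0.072,-0.001],[-0.063,-0.002,0.008,0,0.082,-0.002],[-0.07,-0.002,0.009,0,0.09,-0.002],[-0.07,-0.002,0.009,0,0.09,-0.002]]

```text
t: 19.6
eef_pos: [518.6, -40.6, 177.7]
tcp_rot: [-2.994, 0.054, -0.045]
ft_force: [-1.8, -0.9, -14.7]
opening: 0.408
```

```bash
python3 - <<'E'
from h import *
rep(); path([(-.149,.0),(-.149,-.145)],[10])
E
```

```text
t 19.6 F_f [ -1.8  -1.  -14.7] M [-0.71  0.58  0.15] op 0.408 knob [-140.2 -109.4  188.5] stroke -0.147 sway -0.001 r 166.3
[[-0.006, 0.001, 0.005, 0.001, 0.012, 0.001], [-0.014, 0.001, 0.006, 0.001, 0.021, 0.001], [-0.021, 0.001, 0.006, 0.001, 0.03, 0.001], [-0.029, 0.001, 0.007, 0.001, 0.04, 0.001], [-0.036, 0.001, 0.008, 0.001, 0.049, 0.001], [-0.043, 0.001, 0.009, 0.001, 0.058, 0.001], [-0.051, 0.001, 0.01, 0.001, 0.067, 0.001], [-0.058, 0.001, 0.011, 0.001, 0.077, 0.001], [-0.065, 0.001, 0.013, 0.001, 0.086, 0.001], [-0.073, 0.001, 0.014, 0.001, 0.095, 0.001]]
```

Request:
send_rows:
  moves:
    - [[-0.006,0.001,0.005,0,0.009,0],[-0.014,0.001,0.006,0,0.018,0],[-0.021,0.001,0.006,0,0.027,0],[-0.029,0.001,0.007,0,0.036,0],[-0.036,0.001,0.008,0,0.046,0],[-0.043,0.001,0.009,0,0.055,0],[-0.051,0.001,0.01,0,0.064,0],[-0.058,0.001,0.011,0,0.074,0],[-0.065,0.001,0.012,0,0.083,0],[-0.072,0.001,0.013,0,0.092,0],[-0.072,0.001,0.013,0,0.092,0]]

```text
t: 20.52
eef_pos: [496.9, -39.4, 175.2]
tcp_rot: [-2.994, -0.09, -0.066]
ft_force: [1.3, -4.1, 1.3]
opening: 0.406
```

```bash
python3 - <<'E'
from h import *
rep(); path([(-.149,-.145),(.05,-.145)],[10])
E
```

```text
t 20.52 F_f [ 1.5 -4.1  1.3] M [-0.75 -0.25 -0.16] op 0.406 knob [-163.5 -109.4  186.1] stroke -0.149 sway -0.143 r 165.6
[[-0.001, -0.01, 0.002, -0.012, 0.003, -0.0], [-0.001, -0.02, 0.002, -0.024, 0.003, -0.002], [-0.001, -0.03, 0.003, -0.037, 0.003, -0.003], [-0.001, -0.041, 0.004, -0.05, 0.003, -0.004], [-0.001, -0.051, 0.004, -0.062, 0.003, -0.005], [-0.001, -0.061, 0.006, -0.075, 0.003, -0.006], [-0.002, -0.071, 0.007, -0.087, 0.003, -0.007], [-0.002, -0.081, 0.008, -0.1, 0.003, -0.009], [-0.002, -0.091, 0.01, -0.112, 0.003, -0.01], [-0.002, -0.101, 0.012, -0.125, 0.003, -0.011]]
```

Request:
send_rows:
  moves:
    - [[-0.001,-0.007,0,-0.008,0,0],[-0.001,-0.014,0,-0.016,0,-0.001],[-0.001,-0.021,0.001,-0.025,0,-0.002],[-0.001,-0.021,0.001,-0.025,0,-0.002]]

```text
t: 20.85
eef_pos: [497.6, -32.7, 176.1]
tcp_rot: [-3.035, -0.089, -0.062]
ft_force: [-1.7, -4.2, 9.5]
opening: 0.408
```

```bash
python3 - <<'E'
from h import *
rep(); path([(-.11,-.145),(.12,-.145)],[12])
E
```

```text
t 20.85 F_f [-1.5 -4.3  9.5] M [-0.74 -0.04 -0.18] op 0.408 knob [-163.2 -102.2  187. ] stroke -0.105 sway -0.141 r 165.6
[[-0.002, -0.007, 0.002, -0.01, 0.004, 0.0], [-0.002, -0.017, 0.002, -0.022, 0.004, -0.001], [-0.002, -0.027, 0.003, -0.034, 0.004, -0.002], [-0.002, -0.036, 0.003, -0.046, 0.004, -0.003], [-0.002, -0.046, 0.004, -0.059, 0.004, -0.004], [-0.002, -0.056, 0.005, -0.071, 0.004, -0.006], [-0.002, -0.065, 0.006, -0.083, 0.004, -0.007], [-0.003, -0.075, 0.008, -0.095, 0.004, -0.008], [-0.003, -0.085, 0.009, -0.107, 0.004, -0.009], [-0.003, -0.094, 0.011, -0.119, 0.004, -0.01], [-0.003, -0.104, 0.013, -0.132, 0.003, -0.011], [-0.003, -0.113, 0.015, -0.144, 0.003, -0.012]]
```

Past the contact point (y −106 mm) with only the spring's force, so the bar is in the near lane. Carrying on, with about 1 mm of upward relief.

Request:
send_rows:
  moves:
    - [[-0.002,-0.007,-0.002,-0.01,0,0],[-0.002,-0.017,-0.002,-0.022,0,-0.001],[-0.002,-0.027,-0.001,-0.034,0,-0.002],[-0.002,-0.036,-0.001,-0.046,0,-0.003],[-0.002,-0.046,0,-0.059,0,-0.004],[-0.002,-0.056,0.001,-0.071,0,-0.005],[-0.002,-0.065,0.002,-0.083,0,-0.006],[-0.003,-0.075,0.004,-0.095,0,-0.007],[-0.003,-0.085,0.005,-0.107,0,-0.008],[-0.003,-0.094,0.007,-0.119,0,-0.009],[-0.003,-0.104,0.009,-0.132,0,-0.01],[-0.003,-0.113,0.011,-0.144,0,-0.011]]

```text
t: 21.85
eef_pos: [498.9, 1.3, 176.3]
tcp_rot: [3.021, -0.089, -0.044]
ft_force: [0.3, -3.2, 6.1]
opening: 0.405
```

```bash
python3 - <<'E'
from h import *
rep(); path([(.12,-.145),(.38,-.145)],[12])
E
```

```text
t 21.85 F_f [ 0.5 -3.2  6.1] M [-0.63 -0.37 -0.02] op 0.405 knob [-163.7  -65.7  187.2] stroke 0.118 sway -0.144 r 166.0
[[-0.001, -0.012, 0.004, -0.013, 0.003, -0.002], [-0.001, -0.023, 0.004, -0.027, 0.003, -0.003], [-0.001, -0.034, 0.005, -0.041, 0.003, -0.005], [-0.001, -0.045, 0.005, -0.054, 0.003, -0.006], [-0.001, -0.056, 0.006, -0.068, 0.003, -0.007], [-0.001, -0.067, 0.008, -0.082, 0.003, -0.008], [-0.001, -0.078, 0.009, -0.096, 0.003, -0.01], [-0.002, -0.089, 0.011, -0.109, 0.003, -0.011], [-0.002, -0.1, 0.013, -0.123, 0.003, -0.012], [-0.002, -0.11, 0.015, -0.137, 0.003, -0.014], [-0.002, -0.121, 0.018, -0.151, 0.003, -0.015], [-0.002, -0.132, 0.02, -0.164, 0.003, -0.016]]
```

Request:
send_rows:
  moves:
    - [[-0.001,-0.012,0.001,-0.013,0,-0.001],[-0.001,-0.023,0.001,-0.027,0,-0.002],[-0.001,-0.034,0.002,-0.041,0,-0.004],[-0.001,-0.045,0.002,-0.054,0,-0.005],[-0.001,-0.056,0.003,-0.068,0,-0.006],[-0.001,-0.067,0.005,-0.082,0,-0.007],[-0.001,-0.078,0.006,-0.096,0,-0.009],[-0.002,-0.089,0.008,-0.109,0,-0.01],[-0.002,-0.1,0.01,-0.123,0,-0.012],[-0.002,-0.11,0.012,-0.137,0,-0.013],[-0.002,-0.121,0.015,-0.151,0,-0.014],[-0.002,-0.132,0.017,-0.164,0,-0.015]]

```text
t: 22.85
eef_pos: [501.0, 40.1, 167.0]
tcp_rot: [2.761, -0.084, -0.021]
ft_force: [-0.3, -0.7, 8.1]
opening: 0.41
```

```bash
python3 - <<'E'
from h import *
rep(); path([(.39,-.145),(.39,.05)],[10])
E
```

```text
t 22.85 F_f [-0.3 -0.7  8.1] M [-0.69 -0.44  0.1 ] op 0.41 knob [-163.7  -24.   177.1] stroke 0.379 sway -0.144 r 166.5
[[0.009, -0.006, 0.005, -0.006, -0.009, -0.001], [0.019, -0.006, 0.004, -0.007, -0.022, -0.001], [0.029, -0.006, 0.004, -0.007, -0.034, -0.001], [0.039, -0.006, 0.004, -0.007, -0.047, -0.001], [0.049, -0.006, 0.005, -0.007, -0.059, -0.001], [0.059, -0.006, 0.005, -0.007, -0.072, -0.001], [0.069, -0.006, 0.006, -0.007, -0.084, -0.001], [0.079, -0.006, 0.007, -0.007, -0.096, -0.001], [0.089, -0.006, 0.008, -0.007, -0.109, -0.001], [0.099, -0.006, 0.009, -0.007, -0.121, -0.0]]
```

Request:
send_rows:
  moves:
    - [[0.009,-0.006,0,-0.006,-0.01,0],[0.019,-0.006,0,-0.007,-0.022,0],[0.029,-0.006,0,-0.007,-0.034,0],[0.029,-0.006,0,-0.007,-0.034,0]]

```text
t: 23.18
eef_pos: [510.3, 41.7, 167.2]
tcp_rot: [2.752, -0.034, -0.042]
ft_force: [-1.9, 2.5, 17.3]
opening: 0.411
```

```bash
python3 - <<'E'
from h import *
rep(); path([(.39,-.086),(.39,.11)],[10])
E
```

```text
t 23.18 F_f [-2.   2.4 17.3] M [-0.55  0.11 -0.08] op 0.411 knob [-153.9  -21.9  177.4] stroke 0.39 sway -0.084 r 166.5
[[0.009, 0.0, 0.004, -0.0, -0.012, -0.001], [0.019, 0.0, 0.004, -0.0, -0.025, -0.001], [0.029, 0.0, 0.004, -0.0, -0.037, -0.001], [0.039, 0.0, 0.004, -0.0, -0.05, -0.001], [0.049, 0.0, 0.005, -0.0, -0.062, -0.001], [0.059, 0.0, 0.005, -0.0, -0.075, -0.001], [0.069, 0.0, 0.006, -0.0, -0.087, -0.001], [0.079, 0.0, 0.007, -0.0, -0.1, -0.001], [0.089, 0.0, 0.008, -0.0, -0.112, -0.001], [0.099, 0.0, 0.009, -0.0, -0.125, -0.001]]
```

Request:
send_rows:
  moves:
    - [[0.009,0,-0.005,0,-0.012,0],[0.019,0,-0.005,0,-0.025,0],[0.029,0,-0.005,0,-0.037,0],[0.039,0,-0.005,0,-0.05,0],[0.049,0,-0.004,0,-0.062,0],[0.059,0,-0.004,0,-0.075,0],[0.069,0,-0.003,0,-0.087,0],[0.079,0,-0.002,0,-0.1,0],[0.089,0,-0.001,0,-0.112,0],[0.099,0,0,0,-0.125,0],[0.099,0,0,0,-0.125,0]]

```text
t: 24.1
eef_pos: [539.7, 40.0, 167.6]
tcp_rot: [2.747, 0.149, -0.118]
ft_force: [0.6, 0.6, 12.0]
opening: 0.409
```

```bash
python3 - <<'E'
from h import *
rep(); path([(.39,.11),(.39,.145),(.27,.145)],[4,6])
E
```

```text
t 24.1 F_f [ 0.6  0.6 12. ] M [-0.58  0.29  0.02] op 0.409 knob [-122.3  -22.   177.7] stroke 0.389 sway 0.108 r 167.0
[[0.007, -0.001, 0.006, -0.0, -0.004, -0.001], [0.012, -0.001, 0.006, -0.0, -0.01, -0.001], [0.016, -0.001, 0.006, -0.0, -0.015, -0.001], [0.02, -0.001, 0.006, -0.0, -0.021, -0.001], [0.02, 0.01, 0.006, 0.012, -0.021, -0.003], [0.02, 0.02, 0.006, 0.025, -0.021, -0.006], [0.021, 0.03, 0.007, 0.037, -0.021, -0.008], [0.021, 0.04, 0.007, 0.05, -0.021, -0.01], [0.021, 0.05, 0.008, 0.062, -0.021, -0.012], [0.021, 0.06, 0.009, 0.075, -0.021, -0.015]]
```

Request:
send_rows:
  moves:
    - [[0.005,0,-0.003,0,-0.006,0],[0.01,0,-0.003,0,-0.011,0],[0.014,0,-0.003,0,-0.016,0],[0.017,0,-0.003,0,-0.02,0],[0.017,0.01,-0.003,0.012,-0.02,-0.002],[0.017,0.02,-0.003,0.025,-0.02,-0.005],[0.017,0.03,-0.003,0.037,-0.02,-0.007],[0.017,0.03,-0.003,0.037,-0.02,-0.007]]

```text
t: 24.77
eef_pos: [543.5, 30.3, 170.7]
tcp_rot: [2.808, 0.182, -0.119]
ft_force: [-0.1, -4.6, 2.0]
opening: 0.405
```

```bash
python3 - <<'E'
from h import *
rep()
E
```

```text
t 24.77 F_f [ 0.1 -4.6  2. ] M [-0.57 -0.22  0.29] op 0.405 knob [-117.6  -32.2  181. ] stroke 0.325 sway 0.136 r 167.1
```

Only the spring's force so far. Easing back to find the second dog's back face.

Request:
send_rows:
  moves:
    - [[0,0.005,0,0.006,0,-0.001],[0,0.01,0,0.012,0,-0.002],[0,0.015,0,0.018,0,-0.003],[0,0.015,0,0.018,0,-0.003]]

```text
t: 25.1
eef_pos: [543.2, 26.4, 172.0]
tcp_rot: [2.837, 0.184, -0.114]
ft_force: [0.7, -5.2, -1.9]
opening: 0.409
```

Request:
send_rows:
  moves:
    - [[0,0.004,0,0.005,0,-0.001],[0,0.008,0,0.01,0,-0.002],[0,0.008,0,0.01,0,-0.002]]

```text
t: 25.35
eef_pos: [543.1, 24.8, 172.5]
tcp_rot: [2.854, 0.185, -0.111]
ft_force: [1.2, -1.0, -4.8]
opening: 0.408
```

```bash
python3 - <<'E'
from h import *
rep()
d=save('side','s6'); cv2.imwrite('pics/s6.png',cv2.resize(cv2.imread('pics/s6.png')[120:290,200:400],None,fx=3,fy=3))
E
```

```text
t 25.35 F_f [ 1.2 -0.9 -4.8] M [ 0.19 -0.57  0.14] op 0.408 knob [-117.8  -38.2  182.9] stroke 0.287 sway 0.135 r 167.1
```

View pics/s6.png

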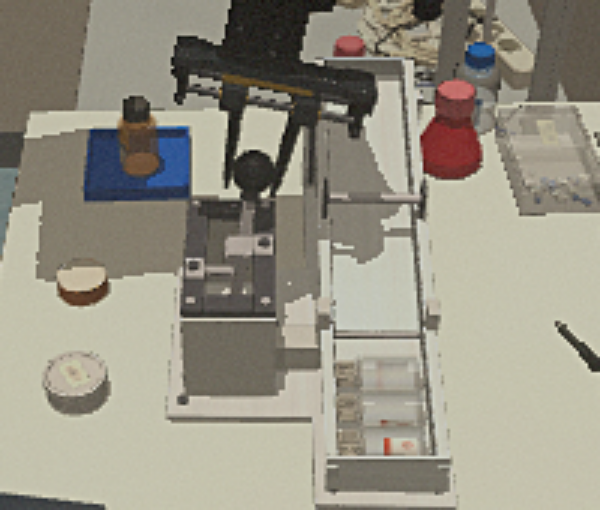

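The three droppers are in the bay at (380,410). The lever sits behind the second dog, which now carries the spring's force, and the amber bottle stands in the tray. Releasing.

Request:
send_rows:
  moves:
    - [[0,0,0,0,0,0],[0,0,0,0,0,0],[0,0,0,0,0,0],[0,0,0,0,0,0],[0,0,0,0,0,0],[0,0,0,0,0,0],[0,0,0,0,0,0]]
  grip: -0.5

```text
t: 25.98
eef_pos: [543.2, 24.7, 172.9]
tcp_rot: [2.852, 0.184, -0.111]
ft_force: [0.4, -0.3, -0.1]
opening: 0.746
```

Request:
send_rows:
  moves:
    - [[0,0,-0.03,0,0,0],[0,0,-0.08,0,0,0],[0,0,-0.15,0,0,0],[0,0,-0.25,0,0,0],[0,0,-0.35,0,0,0],[0,0,-0.45,0,0,0],[0,0,-0.5,0,0,0],[0,0,-0.5,0,0,0],[0,0,-0.5,0,0,0]]

```text
t: 26.73
eef_pos: [574.1, 64.6, 314.6]
tcp_rot: [2.852, 0.184, -0.11]
ft_force: [-0.3, -0.7, 0.4]
opening: 0.753
```

```bash
python3 - <<'E'
from h import *
rep()
d=save('side','s7')
for t in('knob','amber_mid','sample_tin','tape_a','dropper_1_mid'): print(t,[(np.round(a['xy'],1).tolist(),round(a['confidence'],2)) for a in env.look_for('side',t)[:4]])
for s in(.27,.29,.31):
  for w in(.12,.145,.17): print(s,w,px(d,f2w(PIV+165*np.array([np.sin(w),np.cos(w)*np.sin(s),np.cos(w)*np.cos(s)]))).round(1))
cv2.imwrite('pics/s7.png',cv2.resize(cv2.imread('pics/s7.png')[120:290,200:400],None,fx=3,fy=3))
E
```

```text
t 26.73 F_f [-0.3 -0.7  0.4] M [ 0.09 -0.02  0.02] op 0.753 knob [-88.9   3.3 324.9] stroke 0.285 sway 0.315 r 317.7
knob [([245.8, 174.6], 0.62), ([284.1, 180.5], 0.51)]
amber_mid [([247.7, 163.6], 0.53), ([226.7, 249.0], 0.32)]
sample_tin [([225.4, 246.8], 0.58)]
tape_a [([226.9, 213.8], 0.64), ([282.0, 180.6], 0.35)]
dropper_1_mid [([330.5, 264.3], 0.51)]
0.27 0.12 [[283.2 177. ]]
0.27 0.145 [[284.7 177.2]]
0.27 0.17 [[286.2 177.4]]
0.29 0.12 [[283.2 176.5]]
0.29 0.145 [[284.7 176.8]]
0.29 0.17 [[286.2 177. ]]
0.31 0.12 [[283.2 176.1]]
0.31 0.145 [[284.7 176.4]]
0.31 0.17 [[286.2 176.6]]
```

View pics/s7.png

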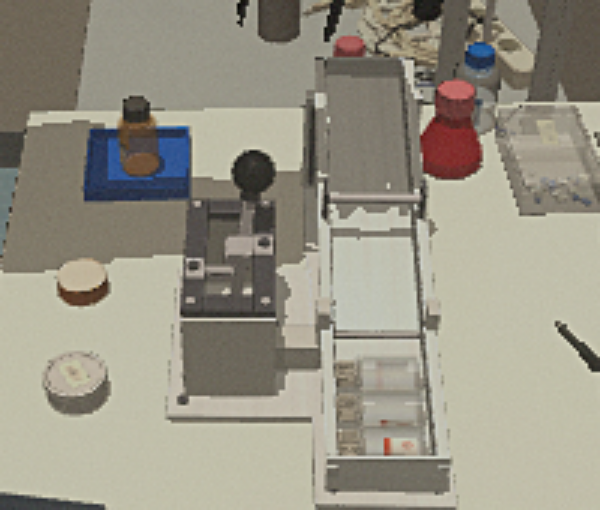

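The gripper is clear and the lever holds at (254,172), on the far side behind the second dog. The stop is open, all three droppers are in the bay, the amber bottle is upright in the tray, and the tin and tape are unmoved. Handing in.

```bash
python3 -c "
from h import *
env.job_done(); print(env.state()['t'])"
```

```text
the job is handed in; nothing more can be done
the job is handed in; nothing more can be done
```

The job is done and handed in at about 27 s of the 69 s allowed.

- **Brown bottle:** I lifted it out along its lean and stood it upright in the blue tray. The lever stayed at hold, and the three dropper bottles rolled down to the stop.
- **Lever:** I took it by the knob across to the far lane and up to the second dog, which I felt at a stroke of about -0.13 rad. From there it went through the cross-slot, up the near lane, and over behind the second dog. It rests at a stroke of about 0.29 rad and a sway of about +0.135 rad.
- **Forces:** The highest readings were about 20 N. One came while setting the bottle down, and one came while touching the gate's far side wall to find the lane. At the second dog the push peaked at about 15 N, spring included.
- **Last checks:** The final side picture, with the gripper clear, shows the lever staying hooked and all three droppers in the bay. It also shows the brown bottle upright in the tray, and the tin and tape where they were.
- **Disagreements:**
  - The far-wall touch showed the lever pivot about 3 mm off in x from my camera fit, so I corrected for it.
  - In the last picture the knob detector put its first guess on the brown bottle. Its second guess was 4 pixels below the expected knob position, and the picture itself was clear.

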